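# Invert the pink agar dish on the flip ramp

## Task

The pink petri dish has to go into the incubator upside down. Set it right way up on the raised blue deck of the flip ramp and let go of it, then push it over the edge and on, so that it slips down the slide and topples over on to the white landing bed, where it must lie flat, upside down. Leave the other two dishes where they are.

Things in the scene. Friction and masses are not known exactly. Their poses are not given: they have to be found in the camera images.
- dish_pink_center (a point): Centre (half-way up, 6 mm above its underside) of the pink petri dish: a closed smooth disc; grip its round wall, 60 mm across, 12 mm high, about 20 g, lying loose right way up. z points up out of its fixed lid; straight down when upside down. Leaning in the groove, its top rim stands about 65 mm high: push with something slim and upright, such as the narrow side of closed fingers
- flip_ramp: Fixed jig 240 x 100 mm; origin at the centre of its underside, x downhill, z up. Blue deck, no walls: x -120 to -30 mm, top z 46. Slippery 70-degree slide (side cheeks to z 40) to a groove, x -15 to 11, floor z 6. White bed: x 11 to 115, z 16, 90 wide, low rim. Push level, tips just over the deck, under 0.1 m/s: its rim drops in the groove; pushing on to x +30 topples it onto its other face
- dish_beige: petri dish with beige agar, a bystander, same size as the pink one; origin at the centre of its underside
- dish_green: petri dish with pale green agar, a bystander, same size as the pink one; origin at the centre of its underside
Things that resemble listed ones, but are neither listed nor needed, are in the scene too. What is shaped like the part that bears dish_pink_center but red or yellow is not meant.

How it is judged (in metres and radians):
On the way:
1. the pink dish stands right way up on the deck, let go (x of dish_pink_center in the frame of flip_ramp between -0.125 and -0.03 m and y of dish_pink_center in the frame of flip_ramp between -0.045 and 0.045 m and z of dish_pink_center in the frame of flip_ramp between 0.048 and 0.057 m and angle between dish_pink_center's own z axis and vertical below 0.15 rad and contact force between dish_pink and the fingers below 0.1 N), for 0.2 s.
At the end, for the whole second after the job is handed in: the pink dish lies at rest and released on the landing bed of the ramp (its centre over the bed, within its rim), upside down and flat to within 10 degrees (x of dish_pink_center in the frame of flip_ramp between 0.011 and 0.12 m and y of dish_pink_center in the frame of flip_ramp between -0.045 and 0.045 m and z of dish_pink_center in the frame of flip_ramp between 0.016 and 0.028 m and angle between dish_pink_center's own z axis and vertical above 2.967 rad and linear speed of dish_pink below 0.02 m/s); the robot touches nothing.
It fails at once if one of the other two dishes is moved by more than 20 mm (distance of any of dish_beige, dish_green from where it was at the start of the episode above 0.02 m).
It also fails if it takes over 54 s, if anything falls off the work surface, if the arm or the gripper's body presses on something with over 40 N, if the wrist force passes 120 N, or if a joint passes its speed limit or range.

## Robot

A 7-joint arm with a two-finger parallel gripper is mounted at the origin on a cart in front of the work surface, level with it; the furniture and walls round the work are solid. World frame = base frame: x ahead of the robot, y to its left, z up, the work surface at z = 0. Lengths are in mm, angles in rad, forces in N, time in s.
With the tool pointing down it reaches from about 400 to 900 mm from the base axis. Payload 5.5 kg.
Tool frame: the origin (TCP) lies midway between the tips of the shut fingers; the grasp point (between the pads) lies 19 mm behind it; x points along the fingers, y is the direction in which the jaws open and shut, and the axes are right-handed (so a half turn about x gives the same grasp; the last joint's range is limited). The gripper opens to 85 mm and grips with 20 to 120 N. Pads are 22 mm wide; open, the fingers measure 114 mm over their backs; the gripper's body (76 mm by 85 mm) begins 54 mm behind the grasp point. The pads swing forward as they close: fully open they stand 13 mm farther back than shut.
Start: joints at [1.6, 0.501, -0.427, 1.55, 0.221, 1.138, -0.21], TCP at [150.623, -632.307, 231.31] pointing down, gripper open.
Joint ranges: [-2.88, 2.88], [-0.31, 2.03], [-1.54, 1.56], [0.2, 2.42], [-1.41, 4.55], [0.19, 2.02], [-2.57, 2.57]. Speed limits (rad/s): [2.57, 2.57, 3.14, 3.14, 3.14, 3.14, 3.14].

## Interface

Orientations are given as a unit quaternion [w, x, y, z].
In Python, from workcell import manip gives the robot as it stands.
- The arm moves only by the tool play_rows, never from a script. Its argument "increments" is a list of rows, each a list of 3 entries, a list of its own where there are three numbers: the shift along the tool's x, y, z in cm, then the turn, a rotation vector about the tool's x, y, z in rad, then the opening, from 0 (shut) to 1 (fully open). In form: [[[x, y, z], [rx, ry, rz], hand], ...]. A call has 1 to 10 rows; each row is the pose to reach, as a shift and turn from the pose commanded when the call began, along the tool's axes at that moment; what a row does not reach only later rows make up. A row lasts 1/12 s, in which the tool goes at most 41.7 mm and 7.16 degrees, less where a joint would pass 70% of its speed; a pose out of reach is approached as far as the arm can. A call with a gripper value outside its range is refused whole. The fingers move at their own pace and stop on an object; the grip force is fixed at half the most. Time passes only in rows, so rows that repeat a pose let the fingers close. It gives the time, the measured TCP pose, the force and the opening at its end, in the units of the state.
- manip.get_obs(): the state, without advancing time (a new reading comes with each control period).
- manip.capture(name): name is "side" or "top"; returns a dict with "pixels" (400x640x3 uint8, blue, green, red), "mtx" (3x3 intrinsics, pixels), "k1" (the pictures are not rectified: a ray, as slopes to the right and down, at radius r is drawn at 1 + k1 r^2 times it, then the intrinsics apply), "extrinsics" (4x4, takes a point from camera to world coordinates). Camera axes: x right, y down, z forward; pixel columns grow to the right and rows downward; lengths in mm; the calibration is good to about 2 mm. A picture is of the moment at which its call begins. There is no depth.
- manip.hand_in(): hands the job in, once; it reports no verdict.
The state is a dict: "clock": time; "joint_pos": joint angles; "dq": joint speeds; "effort": joint torques, N m; "position": TCP position; "ee_rot": TCP orientation; "force": force on the tool from outside, world axes, zero at the start; "moment": the same for the moment, N m; "opening": finger opening in mm.
Only numpy, scipy, OpenCV 4.12 (cv2) and the standard library are available. Lean on these libraries where they do the work, as an engineer would, in place of code of your own. Each camera call takes 0.05 s, during which the arm holds its last target.

## Working session

There is one attempt and no reset: what is moved stays moved. The work goes in short steps, Python scripts to look and compute and a tool call to move; the robot and the scene stay as the last step left them, time stands still between calls to the robot, and variables do not carry over. Pictures are saved under pics/ and viewed, and the job is handed in when it is done.

Besides the shell and the picture viewer there is one more tool, called after "Call:" as name(argument=value, ...) on one line, values as JSON. play_rows: Moves the arm, as the interface text tells. Its arguments: {"type":"object","properties":{"increments":{"type":"array"}},"required":["increments"]}

```bash
mkdir -p pics; ls; python3 - <<'E'
from workcell import manip
import cv2
o=manip.get_obs();print(o)
for n in("top","side"):
    c=manip.capture(n);cv2.imwrite(f"pics/{n}0.png",c["pixels"]);print(n,c["mtx"],c["k1"],c["extrinsics"])
E
```

```text
pics
{'clock': 0.0, 'joint_pos': array([ 1.60019878,  0.50186785, -0.4267934 ,  1.55146514,  0.22082854,
        1.13827106, -0.21029294]), 'dq': array([-5.13137781e-04, -1.93866043e-03,  7.91544947e-04,  5.19390293e-04,
       -7.52829414e-06, -1.24674728e-03, -3.21900017e-04]), 'effort': array([-2.63334132e-04, -5.69510579e+01, -5.81590131e+00, -2.80933714e+01,
        1.07277237e-02,  1.21225711e-02, -1.57090631e-05]), 'position': array([ 150.37961762, -631.65337796,  230.24069034]), 'ee_rot': array([-0.08181356, -0.70221499, -0.08318529,  0.70233956]), 'force': array([-0.23165947,  0.12601539, -0.14456775]), 'moment': array([-0.05570857, -0.0043254 , -0.02826128]), 'opening': 85.03456903500208}
top [[397.65820506   0.         316.99856145]
 [  0.         397.65820506 195.86814177]
 [  0.           0.           1.        ]] -0.06355582644222771 [[ 2.36393288e-02 -9.79821076e-01  1.98473782e-01  4.01837065e+02]
 [-9.99691342e-01 -2.46857324e-02 -2.79920330e-03 -4.38434959e+01]
 [ 7.64218905e-03 -1.98346350e-01 -9.80102200e-01  8.76291987e+02]
 [ 0.00000000e+00  0.00000000e+00  0.00000000e+00  1.00000000e+00]]
side [[398.88223606   0.         326.37799209]
 [  0.         398.88223606 201.81618805]
 [  0.           0.           1.        ]] -0.0953925453352785 [[ 8.78068489e-01 -2.65996374e-01  3.97796000e-01  2.12086853e+02]
 [-4.78519890e-01 -4.94665845e-01  7.25482196e-01 -6.95206032e+02]
 [ 3.80046118e-03 -8.27376354e-01 -5.61635047e-01  5.28062123e+02]
 [ 0.00000000e+00  0.00000000e+00  0.00000000e+00  1.00000000e+00]]
```

View pics/top0.png

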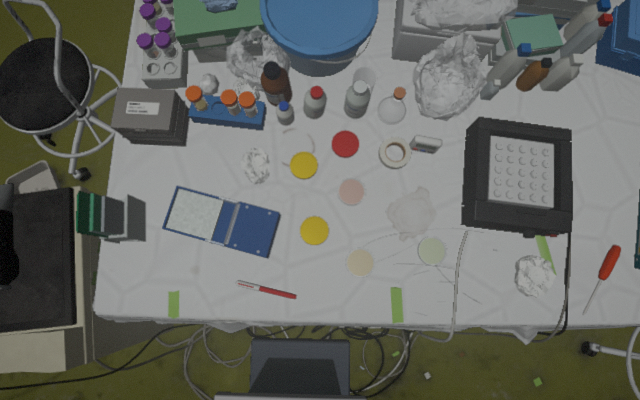

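View pics/side0.png

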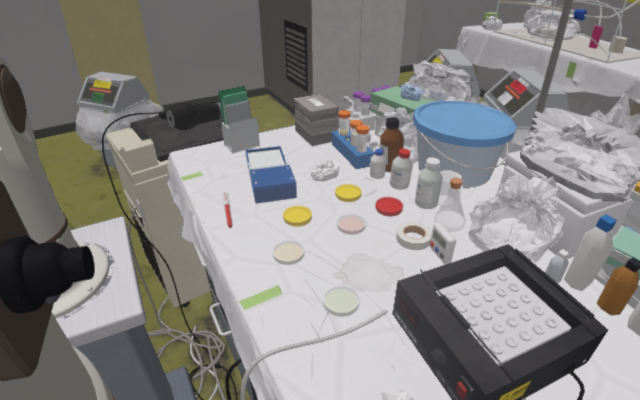

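Top view: the pink dish is at (351,191). Possible mix-ups are red (345,144), yellow (304,165) and (314,230), beige (360,263), green (432,251), and the faint clear ring at (298,143). In the side view pink is at (351,224). The ramp is at (222,221), with the blue deck on the right and the white bed on the left. Next I'll check this in close crops and measure.

```bash
cat > h.py <<'E'
import numpy as np, cv2
from workcell import manip
def ray(c,uv):
    p=cv2.undistortPoints(np.float64(uv).reshape(-1,1,2),c["mtx"],np.array([c["k1"],0,0,0.]))[:,0]
    E=c["extrinsics"];d=np.c_[p,np.ones(len(p))]@E[:3,:3].T
    return E[:3,3],d
def onz(c,uv,z):
    o,d=ray(c,uv);return o+d*((z-o[2])/d[:,2])[:,None]
def proj(c,P):
    E=np.linalg.inv(c["extrinsics"]);P=np.float64(P).reshape(-1,3)
    return cv2.projectPoints(P,cv2.Rodrigues(E[:3,:3])[0],E[:3,3],c["mtx"],np.array([c["k1"],0,0,0.]))[0][:,0]
def crop(im,x0,y0,x1,y1,f,name):
    cv2.imwrite(name,cv2.resize(im[y0:y1,x0:x1],None,fx=f,fy=f,interpolation=cv2.INTER_CUBIC))
E
python3 - <<'E'
from h import *
t=manip.capture("top");s=manip.capture("side")
crop(t["pixels"],150,170,400,290,3,"pics/ct.png")
crop(s["pixels"],230,130,390,270,5,"pics/cs.png")
for c,box,n in((t,(330,172,372,210),'t'),(s,(325,208,375,240),'s')):
    im=c["pixels"].astype(int);x0,y0,x1,y1=box
    sub=im[y0:y1,x0:x1];m=((sub[...,2]-sub[...,1])>12).astype(np.uint8)
    k,l,st,ce=cv2.connectedComponentsWithStats(m);i=1+st[1:,4].argmax()
    ys,xs=np.where(l==i);print(n,st[i],ce[i]+[x0,y0])
    cn=cv2.findContours((l==i).astype(np.uint8),0,1)[0][0]
    e=cv2.fitEllipse(cv2.convexHull(cn));uv=np.array(e[0])+[x0,y0]
    print(e,uv,onz(c,[uv],10))
E
```

```text
t [  9   8  25  24 455] [350.98461538 191.31428571]
((20.976085662841797, 19.340194702148438), (23.48442268371582, 24.039579391479492), 103.02190399169922) [350.97608566 191.3401947 ] [[ 589.47360302 -121.83548906   10.        ]]
s [ 14   9  25  16 317] [350.97160883 224.14195584]
((25.926332473754883, 16.14561653137207), (15.5816650390625, 25.262605667114258), 93.29669189453125) [350.92633247 224.14561653] [[ 584.57292432 -125.52476845   10.        ]]
```

View pics/ct.png

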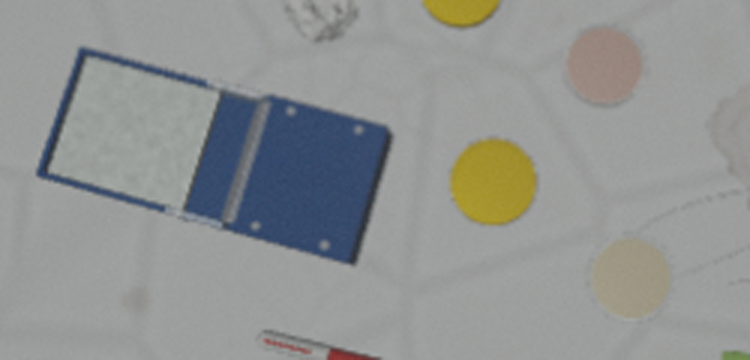

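View pics/cs.png

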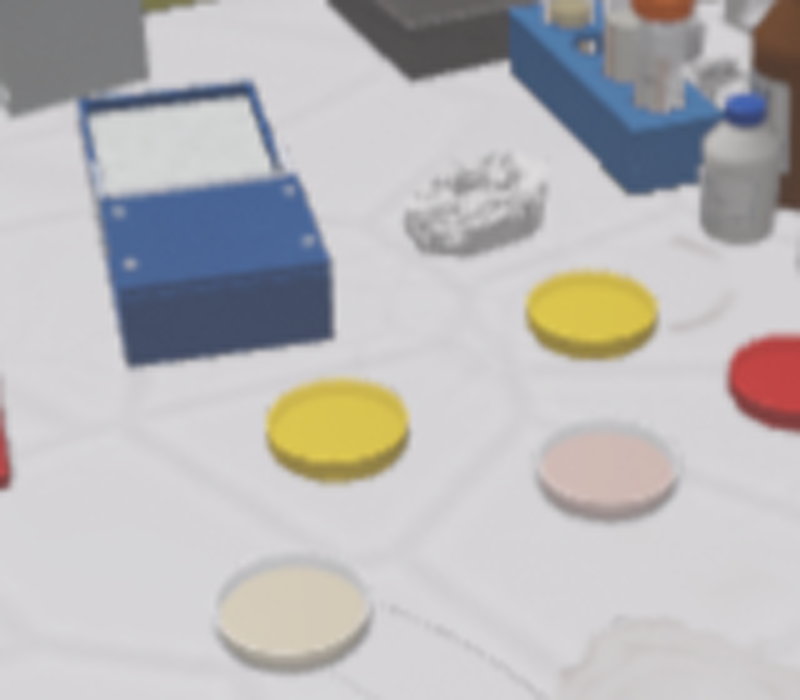

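The crops confirm the plain pink dish: it has clear walls, and the only other similar discs nearby are solid yellow or red. Next I'll measure the ramp and triangulate the dish.

```bash
python3 - <<'E'
from h import *
t=manip.capture("top");s=manip.capture("side")
def tri(a,b):
    o1,d1=ray(t,[a]);o2,d2=ray(s,[b]);d1=d1[0];d2=d2[0]
    A=np.c_[d1,-d2];k=np.linalg.lstsq(A,o2-o1,rcond=None)[0]
    p=o1+k[0]*d1;q=o2+k[1]*d2;return (p+q)/2,np.linalg.norm(p-q)
print("pink",tri((350.98,191.34),(350.93,224.15)))
for z in(3,5,8,12): print(z,onz(t,[(350.98,191.34)],z),onz(s,[(350.93,224.15)],z))
# ramp corners, hand from crops (crop px ->image)
T=lambda x,y:(150+(x+.5)/3-.5,170+(y+.5)/3-.5)
S=lambda x,y:(230+(x+.5)/5-.5,130+(y+.5)/5-.5)
tA=T(390,130);tB=T(355,264)   # uphill end corners
tC=T(270,97);tD=T(232,222)    # lip
tE=T(83,48);tF=T(40,175)
sA=S(328,262);sB=S(122,289);sC=S(298,178);sD=S(102,200);sE=S(250,83);sF=S(82,101)
for n,a,b,z in(("A",tA,sA,46),("B",tB,sB,46),("C",tC,sC,46),("D",tD,sD,46),("E",tE,sE,19),("F",tF,sF,19)):
    p,e=tri(a,b);print(n,p.round(1),round(e,1),onz(t,[a],z).round(1),onz(s,[b],z).round(1))
E
```

```text
pink (array([ 588.87335231, -121.58554551,    6.22830673]), np.float64(2.996505118484931))
3 [[ 590.99045608 -122.47450647    3.        ]] [[ 589.60474001 -117.84443071    3.        ]]
5 [[ 590.55725987 -122.29442693    5.        ]] [[ 588.16674678 -120.04364324    5.        ]]
8 [[ 589.90746555 -122.02430762    8.        ]] [[ 586.00975695 -123.34246205    8.        ]]
12 [[ 589.04107312 -121.66414853   12.        ]] [[ 583.1337705  -127.74088712   12.        ]]
A [529.7  32.1  47. ] 2.7 [[531.1  31.7  46. ]] [[529.   33.7  46. ]]
B [435.9  52.   49. ] 2.1 [[437.  52.  46.]] [[436.3  56.9  46. ]]
C [552.4 118.6  43.2] 1.4 [[552.5 117.8  46. ]] [[549.7 114.   46. ]]
D [460.1 140.2  45.1] 7.5 [[463.6 139.   46. ]] [[455.9 139.5  46. ]]
E [587.5 262.9  25.4] 3.8 [[590.8 264.6  19. ]] [[590.4 275.3  19. ]]
F [494.1 284.8  26.7] 1.3 [[495.6 287.6  19. ]] [[497.8 299.9  19. ]]
```

```bash
cat >> h.py <<'E'
from scipy.spatial.transform import Rotation as R
YAW=np.deg2rad(75.8);U=np.array([np.cos(YAW),np.sin(YAW),0]);V=np.array([-U[1],U[0],0]);O=np.array([513.4,159.3,0])
def rp(x,y,z):return O+x*U+y*V+np.array([0,0,z])
def plan(target,zdir=None):
    o=manip.get_obs();q=o["ee_rot"];M=R.from_quat([q[1],q[2],q[3],q[0]]).as_matrix()
    print("clock",o["clock"],"tcp",o["position"].round(1),"joints",o["joint_pos"].round(2),"open",o["opening"],"F",o["force"].round(1));print("axes x,y,z:",M.T.round(3).tolist())
    d=(np.float64(target)-o["position"])@M;print("shift cm",(d/10).round(2))
    for sg in(1,-1):
        z=sg*U;x=np.array([0,0,-1.]);T=np.c_[x,np.cross(z,x),z];print("turn",sg,R.from_matrix(M.T@T).as_rotvec().round(3))
E
python3 - <<'E'
from h import *
plan((589.5,-121.7,100))
t=manip.capture("top")
for n,uv in (("beige",(360,263)),("green",(432,251)),("y1",(304,165)),("y2",(314,230)),("red",(345,144))):print(n,onz(t,[uv],6).round(0))
E
```

```text
clock 0.3 tcp [ 150.5 -632.1  230.9] joints [ 1.6   0.5  -0.43  1.55  0.22  1.14 -0.21] open 85.47320589279553 F [ 0.1 -0.4 -0.2]
axes x,y,z: [[-0.0, 0.001, -1.0], [0.232, -0.973, -0.001], [-0.973, -0.232, -0.0]]
shift cm [ 13.12 -39.47 -54.53]
turn 1 [2.052e+00 1.000e-03 0.000e+00]
turn -1 [-1.089e+00 -0.000e+00  1.000e-03]
beige [[ 432. -143.    6.]]
green [[ 461. -301.    6.]]
y1 [[649. -15.   6.]]
y2 [[501. -42.   6.]]
red [[ 701. -108.    6.]]
```

Call:
play_rows(increments=[[[0,-4,-5.4],[-0.1,0,0],0.85],[[1,-8,-11],[-0.2,0,0],0.85],[[2,-12,-16.5],[-0.3,0,0],0.85],[[3,-16,-22],[-0.4,0,0],0.85],[[4,-20,-27.5],[-0.5,0,0],0.85],[[5,-24,-33],[-0.6,0,0],0.85],[[6,-28,-38.5],[-0.7,0,0],0.85],[[7,-32,-44],[-0.8,0,0],0.85],[[8,-36,-50],[-0.9,0,0],0.85],[[9,-39.5,-54.5],[-1.0,0,0],0.85]])

```text
clock: 1.18
position: [420.7, -317.5, 180.4]
ee_rot: [-0.411, -0.576, -0.41, 0.576]
force: [0.3, -0.8, 0.4]
opening: 72.2
```

```bash
python3 - <<'E'
from h import *
plan((589.5,-121.7,60))
E
```

```text
clock 1.1833 tcp [ 420.7 -317.5  180.4] joints [ 1.22  0.41 -0.76  1.9   0.34  0.96 -0.04] open 72.23622003824488 F [ 0.3 -0.8  0.4]
axes x,y,z: [[0.001, -0.001, -1.0], [0.945, -0.326, 0.001], [-0.326, -0.945, 0.001]]
shift cm [ 12.02   9.55 -24.02]
turn 1 [ 3.057e+00 -1.000e-03 -1.000e-03]
turn -1 [-0.085  0.001 -0.001]
```

Call:
play_rows(increments=[[[1,1.5,-4],[-0.04,0,0],0.85],[[2,3,-8],[-0.085,0,0],0.85],[[3,4.5,-12],[-0.085,0,0],0.85],[[4,6.5,-16],[-0.085,0,0],0.85],[[6,8,-20],[-0.085,0,0],0.85],[[8,9.5,-24],[-0.085,0,0],0.85],[[10,9.5,-24],[-0.085,0,0],0.85],[[12,9.5,-24],[-0.085,0,0],0.85],[[12,9.5,-24],[-0.085,0,0],0.85],[[12,9.5,-24],[-0.085,0,0],0.85]])

```text
clock: 2.02
position: [587.6, -123.7, 59.1]
ee_rot: [-0.433, -0.558, -0.434, 0.56]
force: [0.7, 0.3, 0.3]
opening: 72.7
```

```bash
python3 - <<'E'
from h import *
plan((589.5,-121.7,-2))
t=manip.capture("top");s=manip.capture("side")
crop(t["pixels"],290,140,410,240,6,"pics/t1.png");crop(s["pixels"],270,120,430,260,5,"pics/s1.png")
E
```

```text
clock 2.0167 tcp [ 587.6 -123.7   59.1] joints [ 0.66  0.7  -0.67  1.79  0.56  0.86 -0.53] open 72.67286402522286 F [0.7 0.3 0.3]
axes x,y,z: [[-0.003, 0.0, -1.0], [0.969, -0.249, -0.003], [-0.249, -0.969, 0.0]]
shift cm [ 6.11  0.16 -0.24]
turn 1 [ 3.138e+00  5.000e-03 -1.000e-03]
turn -1 [-0.004  0.     0.003]
```

View pics/t1.png

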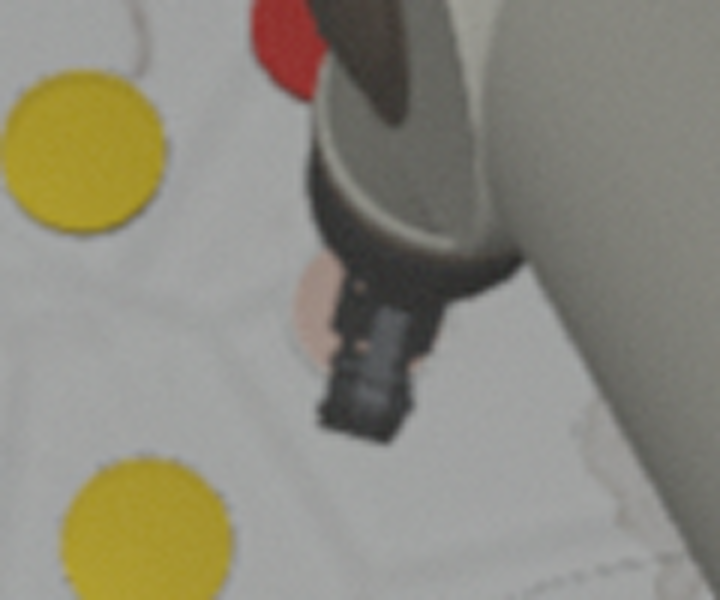

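View pics/s1.png

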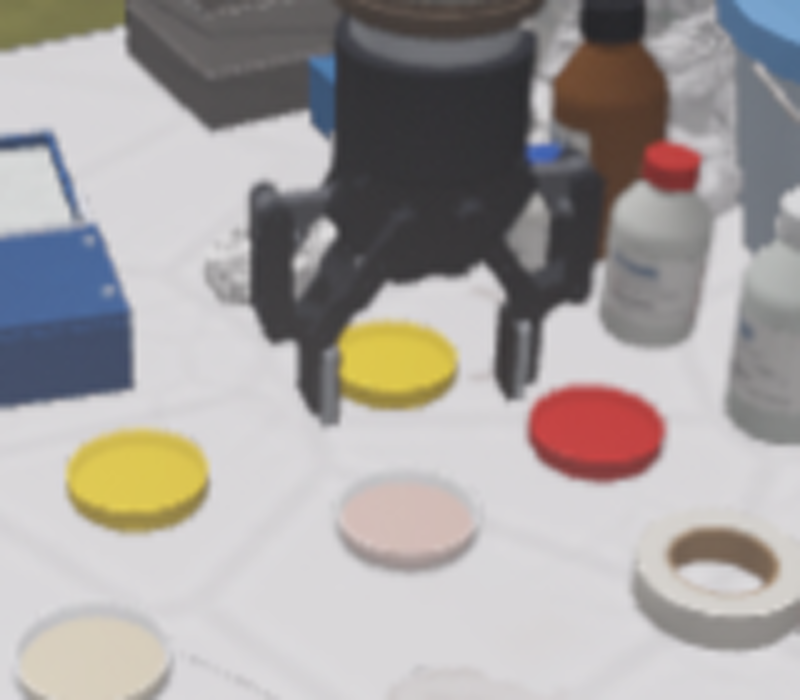

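The side view shows the open fingers at (296,213) and (333,208), lined up behind and above the pink dish at (311,234), with nothing in between. Descending now.

Call:
play_rows(increments=[[[1,0.15,-0.2],[0,0,0],0.85],[[2,0.15,-0.2],[0,0,0],0.85],[[3,0.15,-0.2],[0,0,0],0.85],[[4,0.15,-0.2],[0,0,0],0.85],[[5,0.15,-0.2],[0,0,0],0.85],[[5.5,0.15,-0.2],[0,0,0],0.85],[[5.8,0.15,-0.2],[0,0,0],0.85],[[6,0.15,-0.2],[0,0,0],0.85],[[6,0.15,-0.2],[0,0,0],0.85]])

```text
clock: 2.87
position: [590.6, -122.0, -0.2]
ee_rot: [-0.433, -0.559, -0.433, 0.559]
force: [0.4, -0.3, 0.0]
opening: 72.7
```

```bash
python3 - <<'E'
from h import *
plan((589.5,-121.7,-2))
s=manip.capture("side")
crop(s["pixels"],300,170,400,260,8,"pics/s2.png")
E
```

```text
clock 2.8667 tcp [ 5.906e+02 -1.220e+02 -2.000e-01] joints [ 0.61  0.79 -0.61  1.8   0.63  0.76 -0.59] open 72.7368921747345 F [ 0.4 -0.3  0. ]
axes x,y,z: [[-0.0, 0.0, -1.0], [0.968, -0.249, -0.0], [-0.249, -0.968, -0.0]]
shift cm [ 0.18 -0.11  0.  ]
turn 1 [3.138e+00 1.000e-03 0.000e+00]
turn -1 [-0.004 -0.     0.   ]
```

View pics/s2.png

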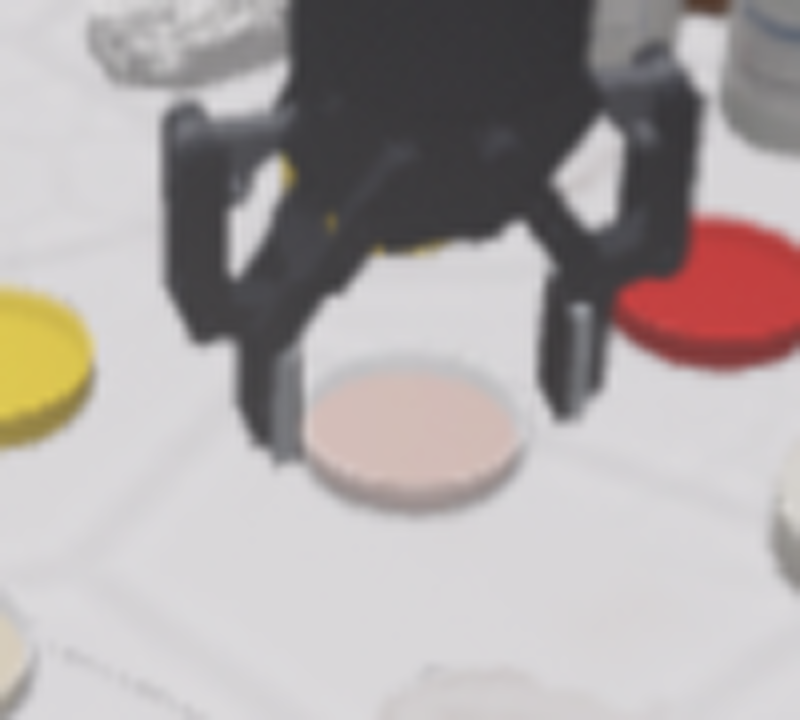

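The fingers straddle the dish. Tip midpoint and dish centre agree to about 4 mm along the pad width, well inside the 22 mm pads. I'll lower 3 mm and close.

Call:
play_rows(increments=[[[0.15,-0.05,0],[0,0,0],0.85],[[0.3,-0.05,0],[0,0,0],0.8],[[0.3,-0.05,0],[0,0,0],0.72],[[0.3,-0.05,0],[0,0,0],0.65],[[0.3,-0.05,0],[0,0,0],0.6],[[0.3,-0.05,0],[0,0,0],0.55],[[0.3,-0.05,0],[0,0,0],0.55],[[0.3,-0.05,0],[0,0,0],0.55]])

```text
clock: 3.58
position: [590.4, -122.1, -2.0]
ee_rot: [-0.433, -0.559, -0.433, 0.559]
force: [-1.5, 0.2, 6.0]
opening: 56.8
```

```bash
python3 - <<'E'
from h import *
plan((589.5,-121.7,-2))
s=manip.capture("side")
crop(s["pixels"],300,170,400,260,8,"pics/s3.png")
E
```

```text
clock 3.5833 tcp [ 590.4 -122.1   -2. ] joints [ 0.61  0.79 -0.61  1.8   0.63  0.76 -0.59] open 56.82546418571861 F [-1.5  0.2  6. ]
axes x,y,z: [[0.0, -0.0, -1.0], [0.968, -0.249, 0.0], [-0.249, -0.968, 0.0]]
shift cm [-0.   -0.09 -0.02]
turn 1 [ 3.137e+00 -1.000e-03 -1.000e-03]
turn -1 [-0.004  0.    -0.   ]
```

View pics/s3.png

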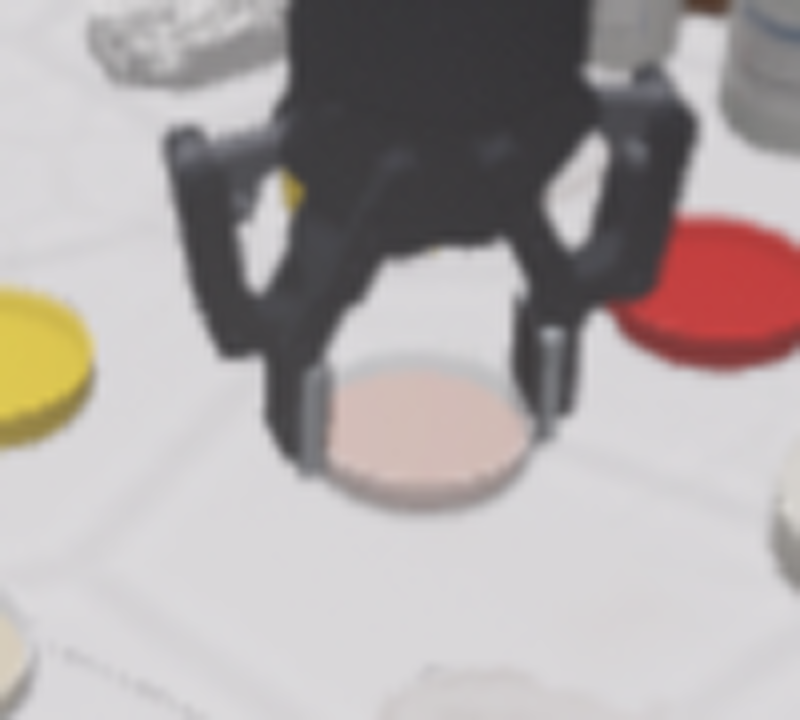

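It closed at 56.8 mm, a bit under 60. I'll do a gentle test lift and look again.

Call:
play_rows(increments=[[[0,0,0],[0,0,0],0.5],[[-0.3,0,0],[0,0,0],0.5],[[-0.8,0,0],[0,0,0],0.5],[[-1.5,0,0],[0,0,0],0.5],[[-2.2,0,0],[0,0,0],0.5],[[-3,0,0],[0,0,0],0.5],[[-3,0,0],[0,0,0],0.5]])

```text
clock: 4.22
position: [591.7, -122.2, 29.4]
ee_rot: [0.434, 0.56, 0.432, -0.558]
force: [0.3, 0.7, 0.7]
opening: 56.8
```

```bash
python3 - <<'E'
from h import *
plan(rp(-75,0,90))
s=manip.capture("side");t=manip.capture("top")
a=cv2.resize(s["pixels"][150:250,300:400],None,fx=4,fy=4,interpolation=2);b=cv2.resize(t["pixels"][140:240,300:400],None,fx=4,fy=4,interpolation=2)
cv2.imwrite("pics/s4.png",np.hstack([a,b]))
E
```

```text
clock 4.2167 tcp [ 591.7 -122.2   29.4] joints [ 0.63  0.74 -0.64  1.79  0.6   0.81 -0.56] open 56.84392309510902 F [0.3 0.7 0.7]
axes x,y,z: [[0.003, -0.001, -1.0], [0.968, -0.249, 0.003], [-0.249, -0.968, -0.0]]
shift cm [ -6.11 -14.55 -17.81]
turn 1 [ 3.137 -0.005  0.   ]
turn -1 [-0.004 -0.    -0.003]
```

View pics/s4.png

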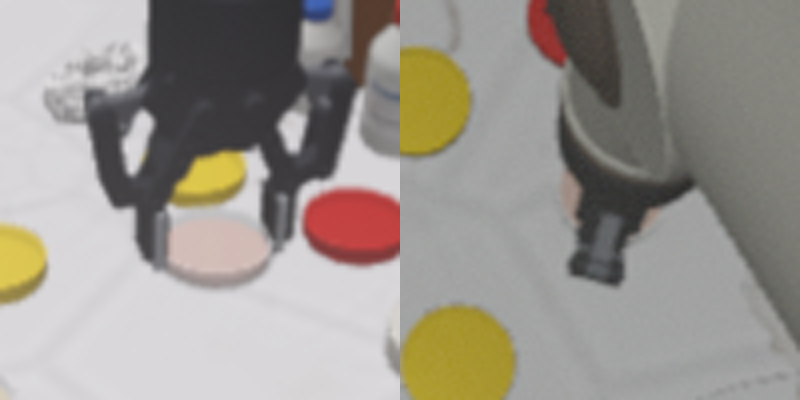

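The side view (left half) shows the pink dish lifted and level between the fingers at (218,247). Carrying it to above the deck.

Call:
play_rows(increments=[[[-1.5,0,0],[0,0,0],0.5],[[-3.5,-1,-1],[0,0,0],0.5],[[-5.2,-2.6,-3],[0,0,0],0.5],[[-5.2,-4.4,-5.3],[0,0,0],0.5],[[-5.2,-6.2,-7.6],[0,0,0],0.5],[[-5.2,-8.1,-10],[0,0,0],0.5],[[-5.2,-10,-12.4],[0,0,0],0.5],[[-5.2,-12,-14.8],[0,0,0],0.5],[[-5.2,-13.7,-16.8],[0,0,0],0.5],[[-5.2,-14.5,-17.8],[0,0,0],0.5]])

```text
clock: 5.15
position: [492.2, 90.4, 80.1]
ee_rot: [0.434, 0.558, 0.435, -0.558]
force: [-0.5, -0.3, 0.8]
opening: 56.8
```

```bash
python3 - <<'E'
from h import *
plan(rp(-75,0,45))
s=manip.capture("side");t=manip.capture("top")
a=cv2.resize(s["pixels"][110:210,225:325],None,fx=4,fy=4,interpolation=2);b=cv2.resize(t["pixels"][170:270,200:300],None,fx=4,fy=4,interpolation=2)
cv2.imwrite("pics/s5.png",np.hstack([a,b]))
E
```

```text
clock 5.15 tcp [492.2  90.4  80.1] joints [ 0.37  0.54 -0.75  2.03  0.52  0.77 -0.94] open 56.77519715226384 F [-0.5 -0.3  0.8]
axes x,y,z: [[-0.0, 0.001, -1.0], [0.97, -0.245, -0.0], [-0.245, -0.97, -0.001]]
shift cm [3.51 0.37 0.3 ]
turn 1 [-3.141e+00 -1.000e-03 -2.000e-03]
turn -1 [ 0.001 -0.001  0.   ]
```

View pics/s5.png

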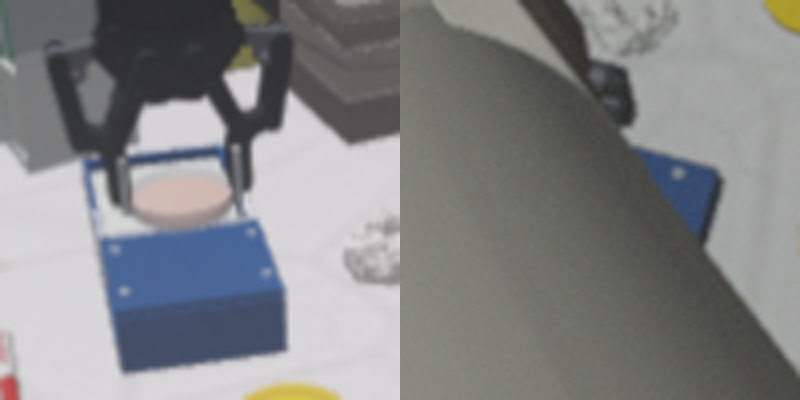

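Call:
play_rows(increments=[[[0.5,0.3,0.2],[0,0,0],0.5],[[1.2,0.3,0.2],[0,0,0],0.5],[[1.9,0.3,0.2],[0,0,0],0.5],[[2.5,0.3,0.2],[0,0,0],0.5],[[3,0.3,0.2],[0,0,0],0.5],[[3.2,0.3,0.2],[0,0,0],0.5],[[3.3,0.3,0.2],[0,0,0],0.5],[[3.4,0.3,0.2],[0,0,0],0.5],[[3.4,0.3,0.2],[0,0,0],0.5]])

```text
clock: 6.0
position: [496.6, 83.9, 45.1]
ee_rot: [0.433, 0.559, 0.433, -0.559]
force: [-0.5, 0.1, -0.3]
opening: 56.8
```

```bash
python3 - <<'E'
from h import *
plan(rp(-75,0,44))
s=manip.capture("side")
crop(s["pixels"],225,110,325,210,6,"pics/s6.png")
E
```

```text
clock 6.0 tcp [496.6  83.9  45.1] joints [ 0.34  0.6  -0.69  2.04  0.58  0.71 -0.97] open 56.836254514434145 F [-0.5  0.1 -0.3]
axes x,y,z: [[0.0, 0.0, -1.0], [0.968, -0.249, -0.0], [-0.249, -0.968, -0.0]]
shift cm [ 0.11 -0.22 -0.22]
turn 1 [3.138 0.    0.   ]
turn -1 [-0.004 -0.     0.   ]
```

View pics/s6.png

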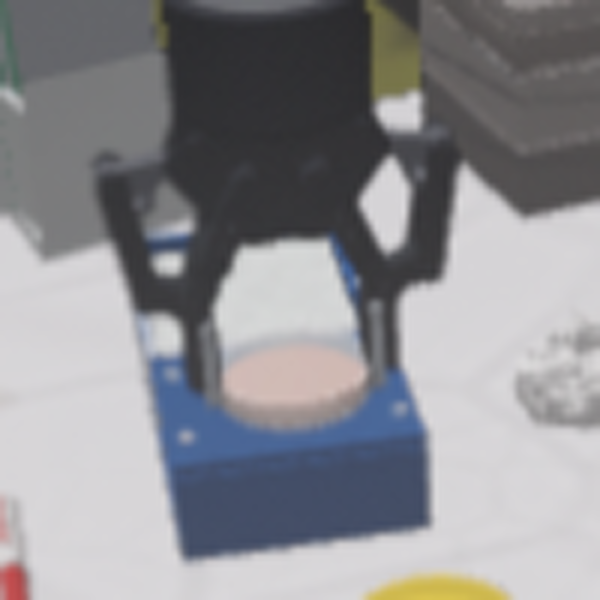

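The dish (295,375 in the crop) is just above the deck and centred on it. Lowering by the last millimetre and opening.

Call:
play_rows(increments=[[[0.05,-0.1,0],[0,0,0],0.5],[[0.1,-0.15,0],[0,0,0],0.5],[[0.15,-0.15,0],[0,0,0],0.5],[[0.15,-0.15,0],[0,0,0],0.5]])

```text
clock: 6.38
position: [495.0, 84.2, 44.0]
ee_rot: [-0.433, -0.559, -0.433, 0.559]
force: [-1.8, -0.3, 4.0]
opening: 57.1
```

Call:
play_rows(increments=[[[0,0,0],[0,0,0],0.65],[[0,0,0],[0,0,0],0.7],[[0,0,0],[0,0,0],0.75],[[0,0,0],[0,0,0],0.85],[[0,0,0],[0,0,0],0.95],[[0,0,0],[0,0,0],0.95],[[0,0,0],[0,0,0],0.95]])

```text
clock: 6.97
position: [495.1, 84.2, 43.6]
ee_rot: [-0.433, -0.559, -0.433, 0.559]
force: [-0.6, -0.1, 1.0]
opening: 80.7
```

```bash
python3 - <<'E'
from h import *
plan(rp(-75,0,44))
s=manip.capture("side")
crop(s["pixels"],225,110,325,210,6,"pics/s7.png")
E
```

```text
clock 6.9667 tcp [495.1  84.2  43.6] joints [ 0.34  0.6  -0.69  2.04  0.58  0.71 -0.98] open 80.73478998996704 F [-0.6 -0.1  1. ]
axes x,y,z: [[-0.0, 0.0, -1.0], [0.968, -0.249, -0.0], [-0.249, -0.968, -0.0]]
shift cm [-0.04 -0.07 -0.23]
turn 1 [3.137 0.    0.   ]
turn -1 [-0.004 -0.     0.   ]
```

View pics/s7.png

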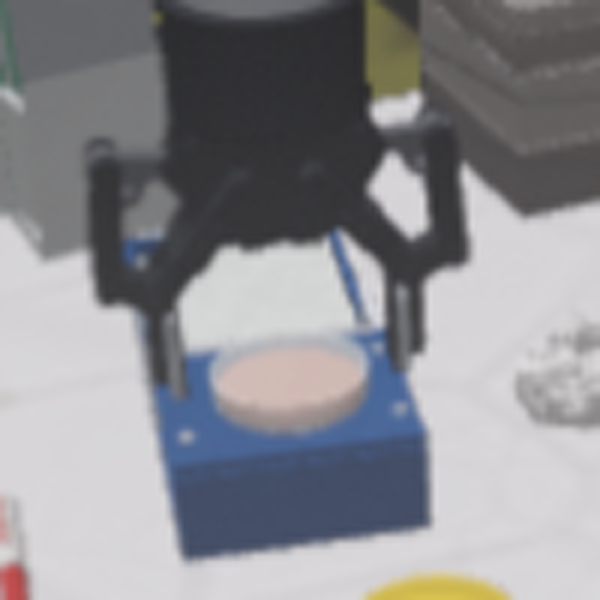

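The dish lies flat and free on the deck at crop (290,385), with a clear gap to both fingers. I'll hold it released briefly, then rise and back off uphill.

Call:
play_rows(increments=[[[-0.5,0,0],[0,0,0],0.95],[[-1.5,0,0],[0,0,0],0.95],[[-3,0,0],[0,0,0],0.95],[[-4.5,0,0],[0,0,0],0.95],[[-4.5,0,2.5],[0,0,0],0.6],[[-4.5,0,5],[0,0,0],0.3],[[-4.5,0,7.5],[0,0,0],0],[[-4.5,0,7.5],[0,0,0],0],[[-4.5,0,7.5],[0,0,0],0],[[-4.5,0,7.5],[0,0,0],0]])

```text
clock: 7.85
position: [477.0, 11.9, 89.5]
ee_rot: [0.433, 0.559, 0.433, -0.558]
force: [0.7, 0.1, -0.5]
opening: 7.9
```

```bash
python3 - <<'E'
from h import *
s=manip.capture("side");t=manip.capture("top")
for n,c,b in(("s",s,(240,140,310,200)),("t",t,(220,190,300,260))):
    x0,y0,x1,y1=b;im=c["pixels"].astype(int)[y0:y1,x0:x1];m=(((im[...,2]-im[...,1])>12)&(im[...,2]>im[...,0]+5)).astype(np.uint8)
    k,l,st,ce=cv2.connectedComponentsWithStats(m);
    if k<2:print(n,"none");continue
    i=1+st[1:,4].argmax();uv=ce[i]+[x0,y0];P=onz(c,[uv],52)[0]-O;print(n,st[i],uv,"ramp x,y",P@U,P@V)
    ys,xs=np.where(l==i)
a=cv2.resize(s["pixels"][90:190,225:325],None,fx=4,fy=4,interpolation=2);b=cv2.resize(t["pixels"][170:270,210:310],None,fx=4,fy=4,interpolation=2)
cv2.imwrite("pics/s8.png",np.hstack([a,b]))
plan(rp(-125,0,49))
E
```

```text
s [ 22  28  18  12 124] [270.43548387 174.39516129] ramp x,y -79.24447031693438 6.234113071187108
t none
clock 7.95 tcp [477.   12.8  89.2] joints [ 0.55  0.49 -0.76  2.08  0.49  0.76 -0.77] open 0.258222921824624 F [-0.3 -0.3 -0.1]
axes x,y,z: [[0.001, 0.001, -1.0], [0.969, -0.248, 0.001], [-0.248, -0.969, -0.001]]
shift cm [ 4.02 -0.07 -2.6 ]
turn 1 [ 3.139e+00 -1.000e-03  1.000e-03]
turn -1 [-0.003 -0.001 -0.001]
```

View pics/s8.png

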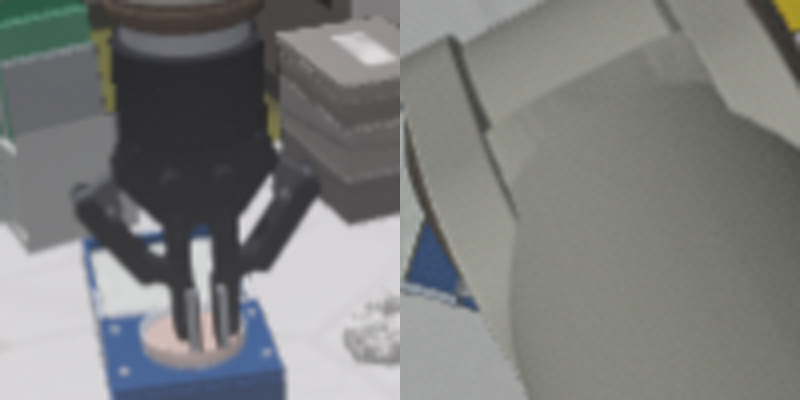

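The fingers are shut 76 mm uphill of the release point, and the dish has not moved (about x −79, y near 0 in the ramp frame). Lowering behind it.

Call:
play_rows(increments=[[[1,-0.1,0],[0,0,0],0],[[2,-0.1,0],[0,0,0],0],[[3,-0.1,0],[0,0,0],0],[[3.6,-0.1,0],[0,0,0],0],[[3.9,-0.1,0],[0,0,0],0],[[4,-0.1,0],[0,0,0],0],[[4,-0.1,0],[0,0,0],0]])

```text
clock: 8.53
position: [475.2, 12.1, 48.2]
ee_rot: [-0.433, -0.559, -0.434, 0.559]
force: [1.0, -0.3, -0.1]
opening: 0.2
```

```bash
python3 - <<'E'
from h import *
s=manip.capture("side")
crop(s["pixels"],225,90,325,190,6,"pics/s9.png")
plan(rp(-60,0,49))
E
```

```text
clock 8.5833 tcp [475.5  12.   48.6] joints [ 0.5   0.55 -0.7   2.1   0.57  0.68 -0.83] open -0.2920213335736609 F [-0.4  0.2 -0.3]
axes x,y,z: [[-0.0, 0.0, -1.0], [0.968, -0.249, -0.0], [-0.249, -0.968, -0.0]]
shift cm [-0.04  0.03 -9.21]
turn 1 [3.138 0.    0.   ]
turn -1 [-0.004 -0.     0.   ]
```

View pics/s9.png

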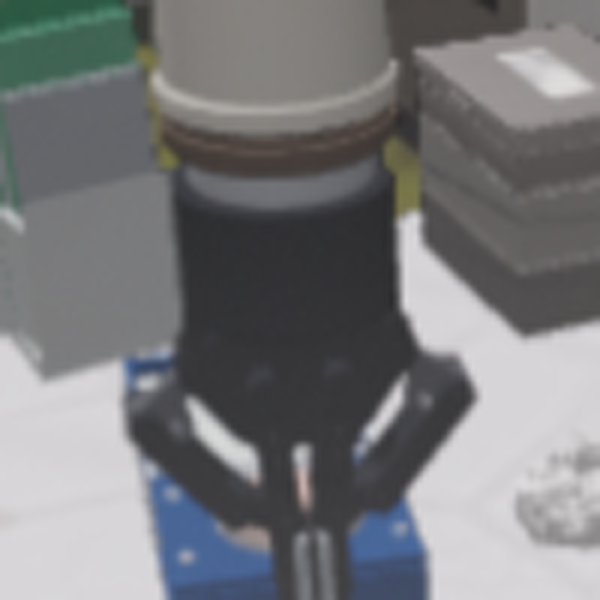

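The closed fingers sit behind the dish, tips about 2.5 mm over deck level, centred across the deck. Now the slow push.

Call:
play_rows(increments=[[[0,0,-0.6],[0,0,0],0],[[0,0,-1.2],[0,0,0],0],[[0,0,-1.8],[0,0,0],0],[[0,0,-2.4],[0,0,0],0],[[0,0,-3],[0,0,0],0],[[0,0,-3.6],[0,0,0],0],[[0,0,-4.2],[0,0,0],0],[[0,0,-4.8],[0,0,0],0],[[0,0,-5.3],[0,0,0],0],[[0,0,-5.8],[0,0,0],0]])

```text
clock: 9.42
position: [489.9, 68.6, 48.6]
ee_rot: [-0.433, -0.559, -0.433, 0.559]
force: [-0.0, -0.0, 0.4]
opening: -0.2
```

```bash
python3 - <<'E'
from h import *
s=manip.capture("side")
crop(s["pixels"],225,90,325,190,6,"pics/s10.png")
plan(rp(-60,0,49))
E
```

```text
clock 9.4667 tcp [490.3  69.8  48.8] joints [ 0.37  0.58 -0.7   2.05  0.57  0.71 -0.94] open 0.13633383807000568 F [1.2 1.3 0.7]
axes x,y,z: [[0.001, 0.001, -1.0], [0.969, -0.248, 0.0], [-0.248, -0.969, -0.001]]
shift cm [-0.01  0.03 -3.25]
turn 1 [ 3.139e+00 -1.000e-03  2.000e-03]
turn -1 [-0.003 -0.001 -0.   ]
```

View pics/s10.png

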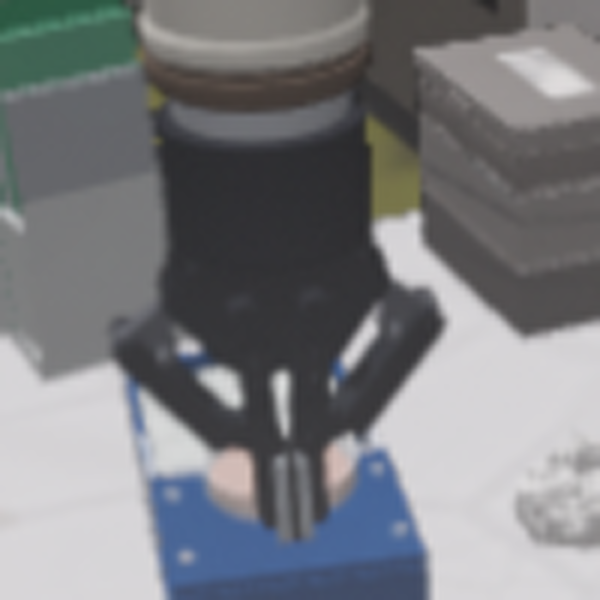

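The push is centred: the dish shows equally on both sides of the fingers, at crop (282,485). Pushing on.

Call:
play_rows(increments=[[[0,0,-0.5],[0,0,0],0],[[0,0,-1],[0,0,0],0],[[0,0,-1.5],[0,0,0],0],[[0,0,-2],[0,0,0],0],[[0,0,-2.5],[0,0,0],0],[[0,0,-3],[0,0,0],0],[[0,0,-3.5],[0,0,0],0],[[0,0,-4],[0,0,0],0],[[0,0,-4.5],[0,0,0],0],[[0,0,-5],[0,0,0],0]])

```text
clock: 10.3
position: [502.5, 116.9, 48.7]
ee_rot: [0.433, 0.559, 0.433, -0.559]
force: [-0.1, -0.0, 0.4]
opening: -0.2
```

```bash
python3 - <<'E'
from h import *
s=manip.capture("side")
crop(s["pixels"],225,90,325,190,6,"pics/s11.png")
plan(rp(30,0,49))
E
```

```text
clock 10.35 tcp [502.8 118.2  48.9] joints [ 0.27  0.61 -0.69  2.    0.58  0.73 -1.03] open -0.044767465455824926 F [0.6 0.  0.4]
axes x,y,z: [[0.001, 0.001, -1.0], [0.969, -0.248, 0.0], [-0.248, -0.969, -0.001]]
shift cm [-0.   -0.   -7.24]
turn 1 [ 3.139e+00 -1.000e-03  2.000e-03]
turn -1 [-0.003 -0.001 -0.   ]
```

View pics/s11.png

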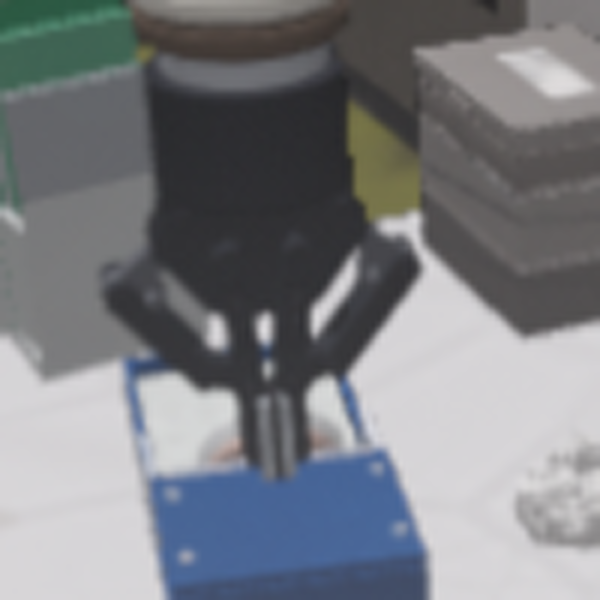

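The dish has dropped past the lip: its rim shows beyond the deck edge at crop (270,440), leaning. I'll push on level to about x +30.

Call:
play_rows(increments=[[[0,0,-0.5],[0,0,0],0],[[0,0,-1],[0,0,0],0],[[0,0,-1.5],[0,0,0],0],[[0,0,-2],[0,0,0],0],[[0,0,-2.5],[0,0,0],0],[[0,0,-3],[0,0,0],0],[[0,0,-3.5],[0,0,0],0],[[0,0,-4],[0,0,0],0],[[0,0,-4.5],[0,0,0],0],[[0,0,-5],[0,0,0],0]])

```text
clock: 11.18
position: [514.9, 165.3, 48.7]
ee_rot: [0.433, 0.559, 0.433, -0.559]
force: [0.4, -0.1, -0.2]
opening: -0.1
```

```bash
python3 - <<'E'
from h import *
s=manip.capture("side")
crop(s["pixels"],225,90,325,190,6,"pics/s12.png")
plan(rp(32,0,49))
E
```

```text
clock 11.2333 tcp [515.2 166.7  48.9] joints [ 0.18  0.64 -0.69  1.94  0.58  0.76 -1.1 ] open -0.11431979511625959 F [-0.1  2.1  0.7]
axes x,y,z: [[0.001, 0.001, -1.0], [0.969, -0.248, 0.0], [-0.248, -0.969, -0.001]]
shift cm [-0.01  0.   -2.44]
turn 1 [ 3.138e+00 -0.000e+00  2.000e-03]
turn -1 [-0.003 -0.001 -0.   ]
```

View pics/s12.png

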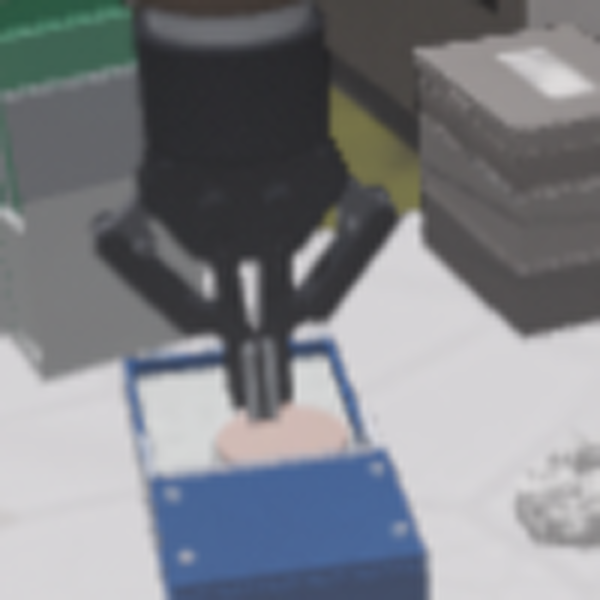

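The dish is turning over, with its underside now facing up at crop (280,435). I'll finish the push.

Call:
play_rows(increments=[[[0,0,-0.5],[0,0,0],0],[[0,0,-1],[0,0,0],0],[[0,0,-1.5],[0,0,0],0],[[0,0,-2],[0,0,0],0],[[0,0,-2.4],[0,0,0],0],[[0,0,-2.4],[0,0,0],0],[[0,0,-2.4],[0,0,0],0]])

```text
clock: 11.82
position: [520.8, 188.4, 48.7]
ee_rot: [0.433, 0.559, 0.433, -0.559]
force: [0.0, -0.5, -0.3]
opening: 0.0
```

```bash
python3 - <<'E'
from h import *
s=manip.capture("side")
crop(s["pixels"],225,90,325,190,6,"pics/s13.png")
plan(rp(32,0,49))
E
```

```text
clock 11.8667 tcp [520.7 187.9  48.6] joints [ 0.13  0.66 -0.68  1.91  0.58  0.78 -1.13] open 0.17521682586198073 F [-0.5 -0.8  0.6]
axes x,y,z: [[-0.0, -0.0, -1.0], [0.968, -0.249, -0.0], [-0.249, -0.968, 0.0]]
shift cm [-0.04 -0.01 -0.24]
turn 1 [ 3.138e+00  0.000e+00 -1.000e-03]
turn -1 [-0.004  0.     0.   ]
```

View pics/s13.png

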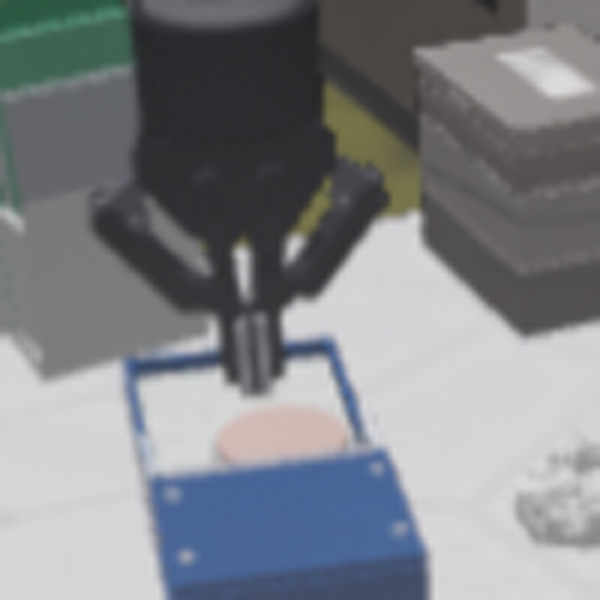

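The dish appears to lie on the bed with its base up. I'll raise the arm and clear the view to check.

Call:
play_rows(increments=[[[-2,0,0],[0,0,0],0],[[-5,0,0],[0,0,0],0],[[-8,0,0],[0,0,0],0],[[-11,0,0],[0,0,0],0],[[-13,0,4],[0,0,0],0],[[-15,0,8],[0,0,0],0],[[-15,0,12],[0,0,0],0],[[-15,0,16],[0,0,0],0],[[-15,0,20],[0,0,0],0],[[-15,0,24],[0,0,0],0]])

```text
clock: 12.7
position: [459.9, -46.8, 198.9]
ee_rot: [-0.433, -0.559, -0.433, 0.559]
force: [1.4, -0.6, 0.5]
opening: -0.1
```

Call:
play_rows(increments=[[[0,0,4],[0,0,0],0],[[0,0,8],[0,0,0],0],[[0,0,12],[0,0,0],0],[[0,0,16],[0,0,0],0],[[0,0,20],[0,0,0],0],[[0,0,20],[0,0,0],0]])

```text
clock: 13.2
position: [407.4, -247.2, 198.4]
ee_rot: [-0.43, -0.56, -0.429, 0.563]
force: [0.0, -0.1, -0.2]
opening: 0.0
```

```bash
python3 - <<'E'
from h import *
s=manip.capture("side");t=manip.capture("top")
cv2.imwrite("pics/t14.png",t["pixels"])
for n,c,b in(("s",s,(240,140,310,200)),("t",t,(160,180,290,260))):
    x0,y0,x1,y1=b;im=c["pixels"].astype(int)[y0:y1,x0:x1];m=(((im[...,2]-im[...,1])>12)&(im[...,2]>im[...,0]+5)).astype(np.uint8)
    k,l,st,ce=cv2.connectedComponentsWithStats(m)
    if k<2:print(n,"none");continue
    i=1+st[1:,4].argmax();cn=cv2.findContours((l==i).astype(np.uint8),0,1)[0][0]
    e=cv2.fitEllipse(cv2.convexHull(cn));uv=ce[i]+[x0,y0];P=onz(c,[uv],26)[0]-O;print(n,e,uv,"ramp x,y",P@U,P@V)
a=cv2.resize(s["pixels"][110:210,235:335],None,fx=4,fy=4,interpolation=2);b=cv2.resize(t["pixels"][175:275,190:290],None,fx=4,fy=4,interpolation=2)
cv2.imwrite("pics/s14.png",np.hstack([a,b]))
plan(rp(32,0,49))
E
```

```text
s ((35.854637145996094, 20.928709030151367), (7.649274826049805, 12.876216888427734), 108.30029296875) [276.42253521 160.90140845] ramp x,y 32.41113307613481 -22.862091358130993
t ((51.32939147949219, 32.546966552734375), (24.532838821411133, 25.72879409790039), 60.92816162109375) [211.3083004  212.51778656] ramp x,y 26.444347130300407 -11.894311290663376
clock 13.3 tcp [ 409.9 -240.   198.5] joints [ 1.12  0.27 -0.74  2.    0.22  0.95  0.01] open 0.2052335508287746 F [ 0.1  0.4 -1. ]
axes x,y,z: [[-0.001, 0.0, -1.0], [0.967, -0.255, -0.001], [-0.255, -0.967, 0.0]]
shift cm [ 14.94  -0.18 -44.46]
turn 1 [ 3.132e+00  1.000e-03 -0.000e+00]
turn -1 [-0.01   0.     0.001]
```

View pics/s14.png

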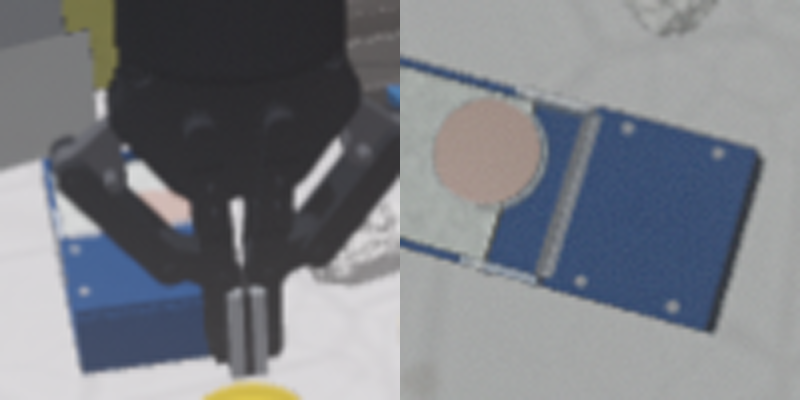

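The top view shows the dish flat-looking on the bed at (211,212), with its centre about 15 mm past the bed edge. The side view is blocked, so I'll move the arm further out to check the tilt.

Call:
play_rows(increments=[[[-1,0,4],[0,0,0],0],[[-2,0,8],[0,0,0],0],[[-3,-1,12],[0,0,0],0],[[-3,-3,16],[0,0,0],0],[[-3,-5,20],[0,0,0],0],[[-3,-7,24],[0,0,0],0],[[-3,-8,24],[0,0,0],0],[[-3,-8,24],[0,0,0],0]])

```text
clock: 13.97
position: [269.8, -452.3, 228.1]
ee_rot: [-0.431, -0.56, -0.432, 0.561]
force: [0.1, 0.8, -0.2]
opening: -0.1
```

```bash
python3 - <<'E'
from h import *
s=manip.capture("side");t=manip.capture("top")
cv2.imwrite("pics/t15.png",t["pixels"])
a=cv2.resize(s["pixels"][130:210,230:310],None,fx=5,fy=5,interpolation=2);b=cv2.resize(t["pixels"][180:260,175:255],None,fx=5,fy=5,interpolation=2)
cv2.imwrite("pics/s15.png",np.hstack([a,b]))
plan(rp(32,0,49))
# expected outlines of dish flat at bed vs image
th=np.linspace(0,2*np.pi,60)
for x,y in((26,-12),):
  P=np.array([rp(x+30*np.cos(q),y+30*np.sin(q),28) for q in th])
  for n,c in(("s",s),("t",t)):
    p=proj(c,P);print(n,"pred bbox",p.min(0).round(1),p.max(0).round(1))
for n,c,b in(("s",s,(240,140,310,200)),("t",t,(160,180,290,260))):
    x0,y0,x1,y1=b;im=c["pixels"].astype(int)[y0:y1,x0:x1];m=(((im[...,2]-im[...,1])>10)&(im[...,2]>im[...,0]+5)).astype(np.uint8)
    k,l,st,ce=cv2.connectedComponentsWithStats(m);i=1+st[1:,4].argmax()
    print(n,st[i]+[x0,y0,x0+st[i][0],y0+st[i][1],0],ce[i]+[x0,y0])
for n,uv in (("beige",(360,263)),("green",(432,251))):pass
E
```

```text
clock 14.0667 tcp [ 274.5 -449.4  228.6] joints [ 1.49  0.31 -0.62  1.86  0.21  1.04  0.54] open -0.22594856686960738 F [ 1.1 -0.4  0.8]
axes x,y,z: [[0.0, 0.001, -1.0], [0.969, -0.249, 0.0], [-0.249, -0.969, -0.001]]
shift cm [ 18.02   7.97 -68.08]
turn 1 [ 3.138e+00 -0.000e+00  2.000e-03]
turn -1 [-0.004 -0.001 -0.   ]
s pred bbox [261.1 156.5] [284.1 167.4]
t pred bbox [197.5 198.8] [225.1 226.2]
s [240 140 271 151  80] [253.75 145.35]
t [199 200 225 226 523] [211.24091778 212.43021033]
```

View pics/s15.png

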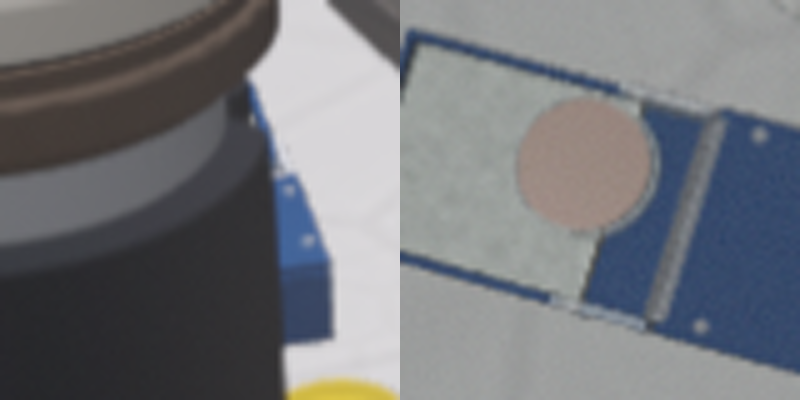

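View pics/t15.png

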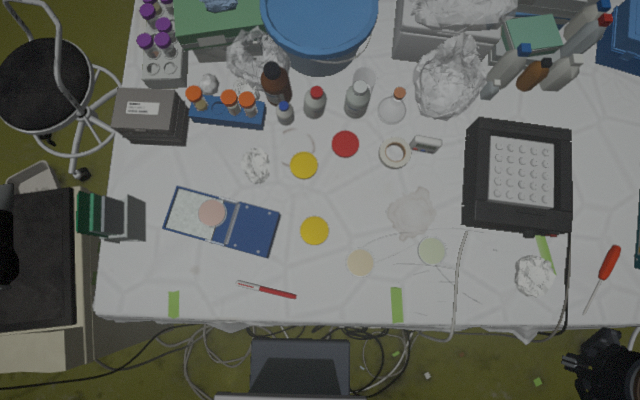

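The top view shows the pink dish at (211,212) on the white bed, and beige (360,263) and green (432,251) where they started. The arm blocks the side camera now. In the last clear side view its outline (x 261–283, top row 158) matches a flat disc on the bed (predicted 261–284, 156.5). Handing in.

```bash
python3 - <<'E'
from workcell import manip
print(manip.hand_in())
E
```

```text
the job is handed in; nothing more can be done
None
```

The pink dish lies upside down on the white landing bed, and I handed the job in at about 14 s of the 54 s allowed; no verdict is reported. I set it right way up on the blue deck, let go and backed off. Then I pushed it level with closed fingers at about 60–70 mm/s over the lip into the groove, and on until it toppled.

**Last checks:**
- **Position:** the top view puts the dish centre at about x +26 mm, y −12 mm in the ramp frame. It sticks out over the groove by about 15 mm, but its centre is on the bed.
- **Flat:** the top outline is nearly round, and the last clear side view, taken before the arm retreated, matches a flat disc to about 1.5 px. I could not repeat the side view because the arm blocked that camera.
- **Upside down:** I judged this from watching it topple and from the base facing up, not from a direct measurement.
- **Other dishes:** beige and green are at the same pixels as at the start. Forces read near zero at the end.

**Checks that disagreed:**
- The two cameras differed by about 3 mm on the dish's starting position.
- The gripper read 56.8 mm on the 60 mm dish, but the grip held.

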